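# Clamp an agate slab in the drilling jig

### The job

Get the agate slab ready for drilling: slide it along the jig board until it sits snugly in the corner, fully home against both the fence in front of the clamp and the side stop. Then push the toggle clamp's handle over, past its dead centre, until it snaps into the locked position with the rubber foot pressing on the slab, and take the hand away. Only push the slab, do not pick it up, and leave the jar, the specimen box, the rough stone and the loupe where they are.

Things in the scene. Friction and masses are not known exactly. Their poses are not given: they have to be found in the camera images.
- jig: Drilling jig, fixed to the table: plywood board 300 x 170 x 18 mm with two aluminium strips and a steel toggle clamp. Origin at table height under the middle of the fence's face; x along the board from the clamp to the free end, y left of x, z up. Board: x -100 to 200, y -63 to 107, top at z = 18 mm. Clamp base behind the fence: x -92 to -20, 52 mm wide, centred on y = 0.
- fence (a point): Middle of the upper edge of the fence's stop face, 9 mm above the board. The fence is the strip across the board in front of the clamp: 98 mm long (y -49 to 49 mm), 14 mm wide; its face is the jig's plane x = 0. Same axes as the jig.
- side_stop (a point): Middle of the upper edge of the side stop's face, 9 mm above the board. The side stop is the strip along the board, square to the fence: x 0 to 150 mm, 14 mm wide; its face is the jig's plane y = -35 mm. Same axes as the jig.
- slab: Agate slab: a sawn rectangle of banded brown stone, 100 x 70 x 10 mm, about 0.19 kg, loose on the board. Origin at the centre of its underside; x along the 100 mm side, roughly along the jig's x; z up. Home in the corner, its centre is at x 50, y 0, z 18 mm in the jig's frame and its sides are parallel to the jig's.
- handle_top (a point): Tip of the clamp's handle, on its centre line; z points along the handle, out of the tip. Dark moulded grip 15 mm thick, 23 mm wide (along y), 85 mm long on a steel stem, 135 mm from pivot to tip. It swings only in the jig's plane y = 0. At the start it is open: it leans back (to -x) 63 degrees, tip at x -164, z 124 mm in the jig's frame, resting on its stop.
- handle_locked (a point): Place of the tip when locked, handle leaning 5 degrees forward at its stop: x -5, z 199 mm in the jig's frame. Tip's path from open (x, z): (-164, 124) (-150, 142) (-132, 160) (-108, 177) (-87, 187) (-62, 195), easy, may drop on by its weight; (-45, 197) foot meets slab, then up to about 5 N; (-16, 199) dead centre, then it snaps to the stop by itself.
- clamp_foot: Rubber foot, a dark stub 18 mm across, on the spindle at the end of the clamp's bar; origin at the centre of its pressing face. Open: the bar stands upright and the foot points to +x at about x -3, z 117 mm in the jig's frame. Locked: it presses down on the slab's top at x 38, y 0, z 28 mm with about 13 N.
- grit_jar: Bystander: upright jar with a steel lid, 48 mm diameter, 60 mm high, origin at the centre of its underside. Leave alone.
- specimen_box: Bystander: small open white card box 60 x 60 x 22 mm with a violet stone in it, origin at the centre of its underside. Leave alone.
- rough_stone: Bystander: rough ochre stone about 75 x 60 x 45 mm, origin at the centre of its underside. Leave alone.
- loupe: Bystander: folding loupe, a round 25 mm lens housing 14 mm high with a cover 34 mm long beside it along its x axis, origin under the centre of the lens. Leave alone.
Not all that is in view belongs to the job. Several things have the shape of the slab; the one meant has the colours described above.

How it is judged:
By the outcome, as a careful person would: the job done as asked, in the order asked, and still so for the second after the job is handed in, with the robot touching nothing.
It also fails if it takes over 72 s, if anything falls off the work surface, if the arm or the gripper's body presses on something with over 40 N, if the wrist force passes 120 N, or if a joint passes its speed limit or range.

### The arm

A 6-joint arm with a two-finger parallel gripper is mounted at the origin on the work surface. World frame = base frame: x ahead of the robot, y to its left, z up, the work surface at z = 0. Lengths are in m, angles in rad, forces in N, time in s.
With the tool pointing down it reaches from about 0.225 to 0.875 m from the base axis. Payload 3.4 kg.
Tool frame: the origin (TCP) lies midway between the tips of the shut fingers; the grasp point (between the pads) lies 19 mm behind it; z points along the fingers, y is the direction in which the jaws open and shut (so a half turn about z gives the same grasp; the last joint's range is limited). The gripper opens to 85 mm and grips with 20 to 120 N. Pads are 22 mm wide; open, the fingers measure 114 mm over their backs; the gripper's body (76 mm by 85 mm) begins 54 mm behind the grasp point. The pads swing forward as they close: fully open they stand 13 mm farther back than shut.
Start: joints at [-1.377, 0.276, 1.505, -0, 1.361, -0.121], TCP at [0.178, -0.547, 0.231] pointing down, gripper open.
Joint ranges: [-2.89, 2.89], [-0.75, 2.08], [0.22, 2.7], [-1.18, 4.32], [0.11, 2.71], [-2.7, 2.7]. Speed limits (rad/s): [2.57, 2.57, 3.14, 3.14, 3.14, 3.14].

### API

Orientations are given as a rotation vector (axis times angle).
In Python, from cell import ctrl, read_camera, order gives the robot as it stands. The module is installed in compiled form; this text tells all that it offers.
- The arm moves only by the shell command python3 -m crank 'ROWS' [FORCE]. ROWS is JSON, a list of rows, each a list of 3 entries, a list of its own where there are three numbers: the shift along the tool's x, y, z in m, then the turn about the tool's z in rad, then the closure, from 0 (fully open) to 1 (shut). In form: [[[x, y, z], yaw, hand], ...]. A call has 1 to 8 rows; each row is the pose to reach, as a shift and turn from the pose commanded when the call began, along the tool's axes at that moment; what a row does not reach only later rows make up. A row lasts 1/10 s, in which the tool goes at most 50 mm and 8.59 degrees, less where a joint would pass 70% of its speed; a pose out of reach is approached as far as the arm can. A call with a gripper value outside its range is refused whole. The fingers move at their own pace and stop on an object; FORCE is the grip in N (left out, the last holds). Time passes only in rows, so rows that repeat a pose let the fingers close. It gives the time, the measured TCP pose, the force and the opening at its end, in the units of the state.
- ctrl.get_obs(): the state, without advancing time (a new reading comes with each control period).
- read_camera(name): name is "side" or "top"; returns a dict with "img" (400x640x3 uint8, red, green, blue), "vertical_fov" (degrees; the focal length in pixels is half the picture's height over the tangent of half this angle, whatever the lens; pixels are square), "cx", "cy" (the principal point, pixels), "eye" and "attitude" of the camera in the world. Camera axes: x right, y down, z forward; pixel columns grow to the right and rows downward; lengths in m; the calibration is good to about 2 mm. A picture is of the moment at which its call begins. There is no depth.
- order.sign_off(): hands the job in, once; it reports no verdict.
The state is a dict: "time": time; "qpos": joint angles; "qvel": joint speeds; "tau": joint torques, N m; "ee_pos": TCP position; "tcp_rot": TCP orientation; "force": force on the tool from outside, world axes, zero at the start; "wrist_torque": the same for the moment, N m; "opening": finger opening in m.
Only numpy, scipy, OpenCV 4.12 (cv2) and the standard library are available. Lean on these libraries where they do the work, as an engineer would, in place of code of your own. Each camera call takes 0.05 s, during which the arm holds its last target. There are 200 camera calls.

## Working session

There is one attempt and no reset: what is moved stays moved. The work goes in short steps, Python scripts to look and compute and a shell command to move; the robot and the scene stay as the last step left them, time stands still between calls to the robot, and variables do not carry over. Pictures are saved under pics/ and viewed, about 8 in all and at most 12, crops included, and the job is handed in when it is done.

```bash
mkdir -p pics; cat > h.py <<'E'
import numpy as np, cv2
from cell import ctrl, read_camera, order
from scipy.spatial.transform import Rotation as R
def K(c):
    f=c["img"].shape[0]/2/np.tan(np.radians(c["vertical_fov"])/2); return f
def att(c):
    a=np.array(c["attitude"],float)
    return a if a.shape==(3,3) else R.from_rotvec(a).as_matrix()
def ray(c,u,v):
    d=att(c)@np.array([(u-c["cx"])/K(c),(v-c["cy"])/K(c),1.]); return np.array(c["eye"]),d
def onz(c,u,v,z):
    e,d=ray(c,u,v); return e+d*(z-e[2])/d[2]
def proj(c,p):
    q=att(c).T@(np.array(p)-c["eye"]); return K(c)*q[:2]/q[2]+[c["cx"],c["cy"]]
def tri(c1,p1,c2,p2):
    e1,d1=ray(c1,*p1);e2,d2=ray(c2,*p2)
    t=np.linalg.lstsq(np.c_[d1,-d2],e2-e1,rcond=None)[0]
    a,b=e1+d1*t[0],e2+d2*t[1]; return (a+b)/2,np.linalg.norm(a-b)
def save(c,n): cv2.imwrite("pics/"+n,cv2.cvtColor(c["img"],cv2.COLOR_RGB2BGR))
E
python3 - <<'E'
from h import *
import pickle
for n in("top","side"):
    c=read_camera(n);save(c,n+"0.png");pickle.dump(c,open(n+"0.pkl","wb"))
    print(n,{k:v for k,v in c.items() if k!="img"})
o=ctrl.get_obs();print(o)
E
```

```text
top {'vertical_fov': 49.46547982724556, 'cx': 320.58256666761747, 'cy': 194.4966281614176, 'eye': array([ 0.4177049 , -0.01111103,  1.08568556]), 'attitude': array([-2.15284785,  2.16391719, -0.15455921])}
side {'vertical_fov': 57.59212717834939, 'cx': 317.1867451478967, 'cy': 201.2577050357971, 'eye': array([ 0.35422056, -0.45005186,  0.63937026]), 'attitude': array([-2.35452805,  0.56965898, -0.21310069])}
{'time': 0.1, 'qpos': array([-1.37701736e+00,  2.76532506e-01,  1.50598198e+00, -1.23672875e-05,
        1.36071035e+00, -1.21024112e-01]), 'qvel': array([-0.00089576, -0.00131847, -0.00382791,  0.00049362, -0.00108994,
        0.00047842]), 'tau': array([ 1.23424910e-03, -4.17700660e+01, -2.46404332e+01, -2.23580473e-04,
        5.80844018e-03,  1.93285729e-05]), 'ee_pos': array([ 0.17792466, -0.54629367,  0.23053557]), 'tcp_rot': array([-3.10114493e+00, -4.92200587e-01,  1.12169834e-04]), 'force': array([-0.10492757, -0.74644009, -0.61208586]), 'wrist_torque': array([-0.04117426, -0.01274879,  0.00829125]), 'opening': 0.08501469343678895}
```

View pics/top0.png

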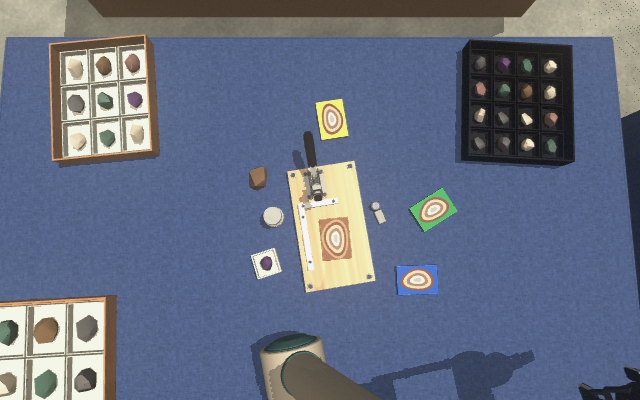

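View pics/side0.png

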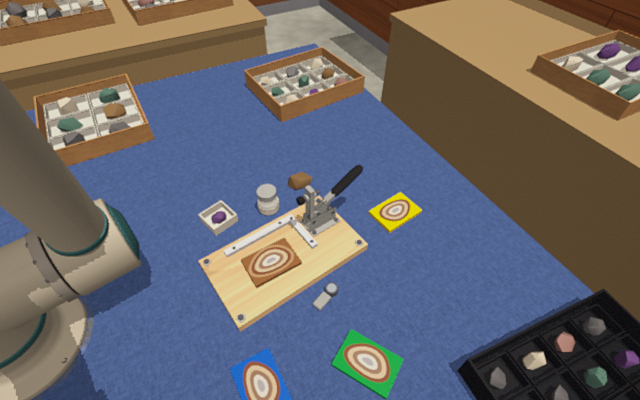

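Top view: the jig board spans (288-375, 162-292), with the handle tip at (308,133). Things shaped like the slab are a brown one on the board (335,239), yellow (332,119), green (433,209) and blue (417,280). Brown, banded and lying on the board fits the description. I'll measure it and confirm with a crop.

```bash
cat > meas.py <<'E'
from h import *
def slabmask(c,roi):
    hsv=cv2.cvtColor(c["img"],cv2.COLOR_RGB2HSV); x0,y0,x1,y1=roi
    m=cv2.inRange(hsv,(3,95,60),(16,255,190)); k=np.zeros_like(m);k[y0:y1,x0:x1]=m[y0:y1,x0:x1];return k
def big(m):
    cs,_=cv2.findContours(m,cv2.RETR_EXTERNAL,cv2.CHAIN_APPROX_NONE); return max(cs,key=cv2.contourArea)
def quad(cnt):
    "corners from line fits to the four sides"
    h=cv2.convexHull(cnt)
    for e in np.arange(.01,.2,.005):
        a=cv2.approxPolyDP(h,e*cv2.arcLength(h,True),True)[:,0].astype(float)
        if len(a)==4: break
    P=cnt[:,0].astype(float);L=[]
    for i in range(4):
        p,q=a[i],a[(i+1)%4];d=(q-p)/np.linalg.norm(q-p);r=P-p
        t=r@d;n=abs(r[:,0]*d[1]-r[:,1]*d[0]);s=(n<3)&(t>.12*np.linalg.norm(q-p))&(t<.88*np.linalg.norm(q-p))
        v=cv2.fitLine(P[s].astype(np.float32),cv2.DIST_HUBER,0,.01,.01).ravel();L.append(np.cross([*v[2:],1],[*(v[2:]+v[:2]),1]))
    out=[]
    for i in range(4):
        x=np.cross(L[i-1],L[i]);out.append(x[:2]/x[2])
    return np.array(out)
E
python3 - <<'E'
from meas import *
import pickle
T,S=[pickle.load(open(n+"0.pkl","rb")) for n in("top","side")]
rois={'t':(315,210,360,268),'s':(235,232,305,292)}
for c,k in((T,'t'),(S,'s')):
    q=quad(big(slabmask(c,rois[k])));print(k,"slab px",q.round(1).tolist());print([onz(c,*p,.028)[:2].round(4).tolist() for p in q])
    hsv=cv2.cvtColor(c["img"],cv2.COLOR_RGB2HSV)
    m=cv2.inRange(hsv,(10,40,140),(30,200,255)); r=(280,155,385,300) if k=='t' else (190,190,375,335)
    z=np.zeros_like(m);z[r[1]:r[3],r[0]:r[2]]=m[r[1]:r[3],r[0]:r[2]]
    z=cv2.morphologyEx(z,cv2.MORPH_OPEN,np.ones((3,3)))
    b=quad(big(z));print(k,"board px",b.round(1).tolist());print([onz(c,*p,.018)[:2].round(4).tolist() for p in b])
A=cv2.resize(T["img"][120:300,270:390],None,fx=3.2,fy=3.2,interpolation=cv2.INTER_CUBIC)
B=cv2.resize(S["img"][155:335,190:400],None,fx=1.9,fy=1.9,interpolation=cv2.INTER_CUBIC)
I=np.zeros((576,384+399,3),np.uint8);I[:A.shape[0],:384]=A;I[:B.shape[0],384:384+B.shape[1]]=B
cv2.imwrite("pics/crop1.png",I[...,::-1])
E
```

```text
t slab px [[340.7, 216.6], [346.4, 246.1], [336.3, 259.7], [321.0, 233.7]]
[[0.5033, -0.0721], [0.4316, -0.0852], [0.3993, -0.0604], [0.462, -0.0239]]
t board px [[352.1, 159.8], [374.3, 277.8], [306.0, 292.1], [287.7, 174.5]]
[[0.6468, -0.1031], [0.355, -0.1524], [0.3223, 0.0131], [0.6098, 0.0583]]
s slab px [[306.2, 248.7], [276.4, 270.0], [246.2, 276.6], [261.7, 247.8]]
[[0.5236, -0.0663], [0.4507, -0.0844], [0.394, -0.0714], [0.4444, -0.0231]]
s board px [[369.1, 246.0], [239.8, 330.5], [200.3, 264.4], [332.8, 210.5]]
[[0.6447, -0.1135], [0.3486, -0.1609], [0.3229, 0.0027], [0.6243, 0.0054]]
```

View pics/crop1.png

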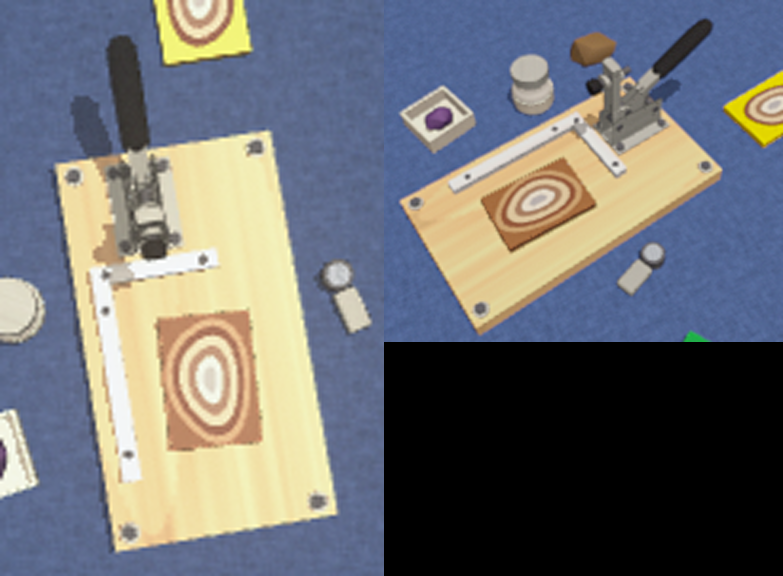

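The crop confirms it: the brown banded slab lies on the board (left crop, corners (156,317), (248,310), (262,440), (168,450)), short of both the fence and the side stop. My slab mask was too narrow, so I'm refining it.

```bash
cat >> meas.py <<'E'
def slabq(c,roi,g=175):
    x0,y0,x1,y1=roi; m=np.zeros(c["img"].shape[:2],np.uint8)
    m[y0:y1,x0:x1]=(c["img"][y0:y1,x0:x1,1]<g)*255
    m=cv2.morphologyEx(m,cv2.MORPH_OPEN,np.ones((3,3)))
    return quad(big(m))
def fit(P,W):
    "rigid 2D: W = R P + t"
    P,W=np.array(P),np.array(W);p,w=P.mean(0),W.mean(0);a=P-p;b=W-w
    th=np.arctan2((a[:,0]*b[:,1]-a[:,1]*b[:,0]).sum(),(a*b).sum())
    Rm=np.array([[np.cos(th),-np.sin(th)],[np.sin(th),np.cos(th)]]);t=w-Rm@p
    return th,Rm,t,np.linalg.norm(a@Rm.T-b,axis=1)
E
python3 - <<'E'
from meas import *
import pickle
T,S=[pickle.load(open(n+"0.pkl","rb")) for n in("top","side")]
print(T["img"][[225,262,225,255],[330,330,310,325]].tolist())
bt=np.array([(55,164),(270,131),(336,514),(117,551)])/3.2+[270,120]
bs=(np.array([(0,0),(721,171),(479,323),(401,201)])-[384,0])/1.9+[190,155]
J=[(-.1,-.063),(-.1,.107),(.2,.107),(.2,-.063)]
W=[onz(T,*p,.018)[:2] for p in bt]; th,Rm,t,r=fit(J,W);print("jig top",th,t,r.round(4))
W2=[onz(S,*p,.018)[:2] for p in bs[1:]];th2,_,t2,r2=fit(J[1:],W2);print("jig side",th2,t2,r2.round(4))
for i in (1,2,3): print("board corner",i,tri(T,bt[i],S,bs[i]))
for c,roi,n in((T,(313,212,358,266),'t'),(S,(236,233,308,292),'s')):
    q=slabq(c,roi);print(n,q.round(1).tolist());w=np.array([onz(c,*p,.028)[:2] for p in q]);print("in jig",((w-t)@Rm).round(4).tolist())
fs=np.array([(130,283),(218,266),(113,280),(141,480)])/3.2+[270,120]
print("fence/stop in jig",((np.array([onz(T,*p,.027)[:2] for p in fs])-t)@Rm).round(4).tolist())
print("handle",tri(T,(120/3.2+270,40/3.2+120),S,((708-384)/1.9+190,25/1.9+155)),"expected",Rm@[-.164,0]+t)
E
```

```text
[[171, 119, 94], [242, 223, 165], [242, 216, 159], [188, 136, 103]]
jig top -2.9859253059749062 [ 0.52908232 -0.01840349] [0.0002 0.0007 0.0012 0.0012]
jig side -2.9897595954054674 [ 0.53048246 -0.01809115] [0.0028 0.0041 0.0017]
board corner 1 (array([ 0.64385495, -0.10880445,  0.01642611]), np.float64(0.0005587870048153874))
board corner 2 (array([ 0.35043999, -0.15354625,  0.02250804]), np.float64(0.0035638258064418374))
board corner 3 (array([0.32245985, 0.01161991, 0.01895047]), np.float64(0.000576680933889806))
t [[321.6, 247.0], [322.7, 247.0], [334.8, 259.1], [322.9, 260.4]]
in jig [[0.0991, -0.0089], [0.0995, -0.0062], [0.1329, 0.0179], [0.1313, -0.0109]]
s [[284.4, 237.0], [302.1, 262.8], [255.7, 287.9], [240.0, 259.5]]
in jig [[0.0326, -0.0044], [0.0384, 0.0689], [0.1389, 0.0629], [0.1331, -0.0098]]
fence/stop in jig [[0.0023, -0.0202], [0.0001, 0.0485], [-0.0021, -0.0327], [0.1504, -0.0355]]
handle (array([0.68878306, 0.00699443, 0.11834938]), np.float64(0.0010651813094860428)) expected [0.69109927 0.00702298]
```

```bash
cat > go.py <<'E'
import sys
from h import *
th=-2.987; t=np.array([.5295,-.0183]); Rm=np.array([[np.cos(th),-np.sin(th)],[np.sin(th),np.cos(th)]])
def jig(p): return np.r_[(np.array(p)[:2]-t)@Rm,p[2]]
def world(j): return np.r_[Rm@np.array(j)[:2]+t,j[2]]
if __name__=="__main__":
    o=ctrl.get_obs();M=R.from_rotvec(o["tcp_rot"]).as_matrix()
    print("t",o["time"],"jig pos",jig(o["ee_pos"]).round(4),"F jig",(np.r_[o["force"][:2]@Rm,o["force"][2]]).round(2),"open",round(o["opening"],3))
    yaw=np.arctan2(M[1,0],M[0,0]); print("yaw turn needed (tool z)",round((yaw-(th+np.pi)+np.pi)%(2*np.pi)-np.pi,4),"tilt",M[:,2].round(4))
    for a in sys.argv[1:]:
        print(a,"tool shift",(M.T@(world(eval(a))-o["ee_pos"])).round(4))
E
python3 go.py "(.086,.10,.15)" "(.086,.10,.022)"
```

```text
t 0.1 jig pos [0.4287 0.4676 0.2305] F jig [ 0.22  0.72 -0.61] open 0.085
yaw turn needed (tool z) 0.1602 tilt [-3.0e-04  1.6e-03 -1.0e+00]
(.086,.10,.15) tool shift [ 0.3969 -0.3081  0.0811]
(.086,.10,.022) tool shift [ 0.3969 -0.3078  0.2091]
```

```bash
python3 -m crank '[[[0.04,-0.03,0.0],0.08,1],[[0.08,-0.06,0.01],0.16,1],[[0.12,-0.09,0.02],0.16,1],[[0.16,-0.12,0.03],0.16,1],[[0.2,-0.15,0.04],0.16,1],[[0.24,-0.18,0.05],0.16,1],[[0.28,-0.21,0.06],0.16,1],[[0.32,-0.24,0.07],0.16,1]]' 40; python3 go.py "(.086,.10,.15)" "(.086,.10,.022)"
```

```text
time: 0.9
ee_pos: [0.4047, -0.2232, 0.1622]
tcp_rot: [3.132, 0.242, 0.0]
force: [0.5, -0.3, -0.1]
opening: 0.0003
t 0.9 jig pos [0.1549 0.1832 0.1622] F jig [-0.45  0.34 -0.07] open 0.0
yaw turn needed (tool z) -0.0002 tilt [ 1.e-04 -1.e-04 -1.e+00]
(.086,.10,.15) tool shift [ 0.0688 -0.0832  0.0122]
(.086,.10,.022) tool shift [ 0.0688 -0.0832  0.1402]
```

```bash
python3 -m crank '[[[0.035,-0.042,0.01],0,1],[[0.069,-0.083,0.02],0,1],[[0.069,-0.083,0.06],0,1],[[0.069,-0.083,0.1],0,1],[[0.069,-0.083,0.13],0,1],[[0.069,-0.083,0.1400],0,1],[[0.069,-0.083,0.1400],0,1],[[0.069,-0.083,0.1400],0,1]]'; python3 go.py "(.086,.06,.022)"; python3 - <<'E'
from h import *
T,S=read_camera("top"),read_camera("side")
A=cv2.resize(T["img"][180:300,270:390],None,fx=3.2,fy=3.2,interpolation=cv2.INTER_CUBIC)
B=cv2.resize(S["img"][195:335,190:400],None,fx=1.9,fy=1.9,interpolation=cv2.INTER_CUBIC)
I=np.zeros((384,384+399,3),np.uint8);I[:A.shape[0],:384]=A;I[:B.shape[0],384:384+B.shape[1]]=B
cv2.imwrite("pics/c2.png",I[...,::-1])
E
```

```text
time: 1.7
ee_pos: [0.4604, -0.1331, 0.0235]
tcp_rot: [3.131, 0.242, 0.002]
force: [-0.1, -0.7, 0.9]
opening: -0.0002
t 1.7 jig pos [0.086  0.1027 0.0235] F jig [0.16 0.68 0.9 ] open -0.0
yaw turn needed (tool z) -0.0002 tilt [ 1.6e-03 -9.0e-04 -1.0e+00]
(.086,.06,.022) tool shift [-0.     -0.0427  0.0015]
```

View pics/c2.png

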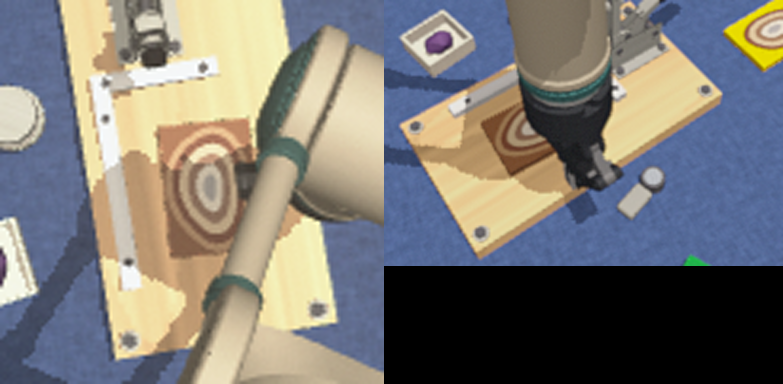

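Hand is low beside the slab's +y side (left crop, fingers at (245,180)), clear of the loupe. Now pushing toward the side stop.

```bash
python3 -m crank '[[[0,-0.008,0.001],0,1],[[0,-0.016,0.001],0,1],[[0,-0.023,0.001],0,1],[[0,-0.028,0.001],0,1],[[0,-0.033,0.001],0,1],[[0,-0.038,0.001],0,1],[[0,-0.042,0.001],0,1],[[0,-0.045,0.001],0,1]]'; python3 go.py "(.086,.05,.022)"
```

```text
time: 2.6
ee_pos: [0.4529, -0.0879, 0.0218]
tcp_rot: [3.132, 0.243, 0.001]
force: [0.1, -1.3, 0.8]
opening: 0.0
t 2.6 jig pos [0.0864 0.057  0.0218] F jig [0.07 1.31 0.76] open 0.0
yaw turn needed (tool z) 0.0005 tilt [ 7.e-04 -6.e-04 -1.e+00]
(.086,.05,.022) tool shift [ 0.0004 -0.007  -0.0002]
```

```bash
for i in 1; do python3 -m crank '[[[0,-0.002,0],0,1],[[0,-0.004,0],0,1],[[0,-0.006,0],0,1],[[0,-0.008,0],0,1],[[0,-0.008,0],0,1]]'; done; python3 go.py
```

```text
time: 3.1
ee_pos: [0.4513, -0.0798, 0.0216]
tcp_rot: [-3.132, -0.243, -0.0]
force: [1.1, -1.1, 1.0]
opening: 0.0001
t 3.1 jig pos [0.0868 0.0488 0.0216] F jig [-0.87  1.25  0.96] open 0.0
yaw turn needed (tool z) 0.0002 tilt [ 0.e+00  1.e-04 -1.e+00]
```

```bash
python3 -m crank '[[[0,-0.002,0],0,1],[[0,-0.004,0],0,1],[[0,-0.004,0],0,1]]'; python3 go.py;  python3 -m crank '[[[0,-0.001,0],0,1],[[0,-0.002,0],0,1],[[0,-0.002,0],0,1]]'; python3 go.py; python3 - <<'E'
from h import *
T,S=read_camera("top"),read_camera("side")
A=cv2.resize(T["img"][180:300,270:390],None,fx=3.2,fy=3.2,interpolation=cv2.INTER_CUBIC)
B=cv2.resize(S["img"][195:335,190:400],None,fx=1.9,fy=1.9,interpolation=cv2.INTER_CUBIC)
I=np.zeros((384,384+399,3),np.uint8);I[:A.shape[0],:384]=A;I[:B.shape[0],384:384+B.shape[1]]=B
cv2.imwrite("pics/c3.png",I[...,::-1])
E
```

```text
time: 3.4
ee_pos: [0.4505, -0.0758, 0.0216]
tcp_rot: [-3.132, -0.243, 0.0]
force: [1.5, -0.5, 0.5]
opening: -0.0
t 3.4 jig pos [0.0869 0.0446 0.0216] F jig [-1.38  0.72  0.49] open -0.0
yaw turn needed (tool z) 0.0003 tilt [-3.e-04  2.e-04 -1.e+00]
time: 3.7
ee_pos: [0.4502, -0.0739, 0.0216]
tcp_rot: [-3.132, -0.243, 0.001]
force: [1.3, -1.7, 0.8]
opening: 0.0001
t 3.7 jig pos [0.0869 0.0427 0.0216] F jig [-0.99  1.86  0.8 ] open 0.0
yaw turn needed (tool z) 0.0001 tilt [-3.e-04  2.e-04 -1.e+00]
```

View pics/c3.png

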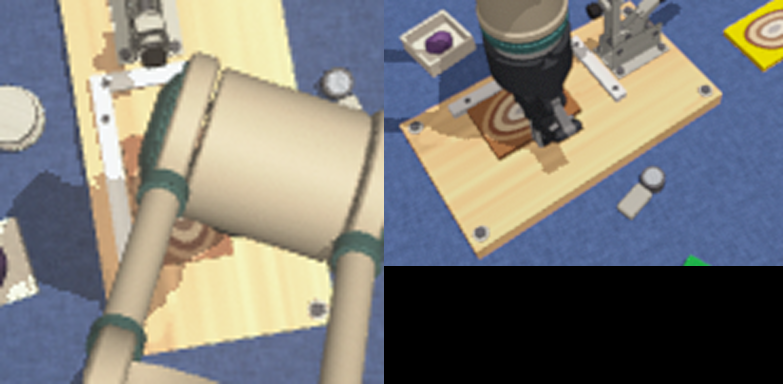

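The slab is close to the stop, but the force shows no contact yet. I'll keep nudging.

```bash
python3 -m crank '[[[0,-0.0015,0],0,1],[[0,-0.003,0],0,1],[[0,-0.003,0],0,1]]'; python3 go.py;  python3 -m crank '[[[0,-0.0015,0],0,1],[[0,-0.003,0],0,1],[[0,-0.003,0],0,1]]'; python3 go.py
```

```text
time: 4.1
ee_pos: [0.4499, -0.0712, 0.0216]
tcp_rot: [3.132, 0.244, 0.0]
force: [0.2, -2.5, -0.8]
opening: -0.0001
t 4.1 jig pos [0.0867 0.04   0.0216] F jig [ 0.15  2.48 -0.83] open -0.0
yaw turn needed (tool z) 0.0006 tilt [ 1.e-04 -4.e-04 -1.e+00]
time: 4.4
ee_pos: [0.45, -0.0709, 0.0219]
tcp_rot: [3.126, 0.248, 0.001]
force: [-1.2, -11.0, -1.2]
opening: 0.0
t 4.4 jig pos [0.0866 0.0398 0.0219] F jig [ 2.86 10.66 -1.22] open 0.0
yaw turn needed (tool z) 0.0036 tilt [ 0.001  -0.0055 -1.    ]
```

Firm contact (10.7 N) with the side stop. Now to the slab's free end.

```bash
python3 -m crank '[[[0,0.02,0],0,1],[[-0.02,0.03,-0.03],0,1],[[-0.06,0.01,-0.04],0,1],[[-0.085,-0.02,-0.04],0,1],[[-0.085,-0.037,-0.04],0,1],[[-0.085,-0.037,-0.01],0,1],[[-0.085,-0.037,0],0,1],[[-0.085,-0.037,0],0,1]]'; python3 go.py "(.111,0,.022)"; python3 - <<'E'
from h import *
T,S=read_camera("top"),read_camera("side")
A=cv2.resize(T["img"][180:300,270:390],None,fx=3.2,fy=3.2,interpolation=cv2.INTER_CUBIC)
B=cv2.resize(S["img"][195:335,190:400],None,fx=1.9,fy=1.9,interpolation=cv2.INTER_CUBIC)
I=np.zeros((384,384+399,3),np.uint8);I[:A.shape[0],:384]=A;I[:B.shape[0],384:384+B.shape[1]]=B
cv2.imwrite("pics/c4.png",I[...,::-1])
E
```

```text
time: 5.2
ee_pos: [0.358, -0.0437, 0.0206]
tcp_rot: [-3.13, -0.243, 0.006]
force: [-0.3, 0.2, 0.4]
opening: -0.0002
t 5.2 jig pos [ 0.1734 -0.0013  0.0206] F jig [ 0.23 -0.26  0.45] open -0.0
yaw turn needed (tool z) 0.0001 tilt [-0.004   0.0017 -1.    ]
(.111,0,.022) tool shift [ 0.0624  0.0013 -0.0016]
```

View pics/c4.png

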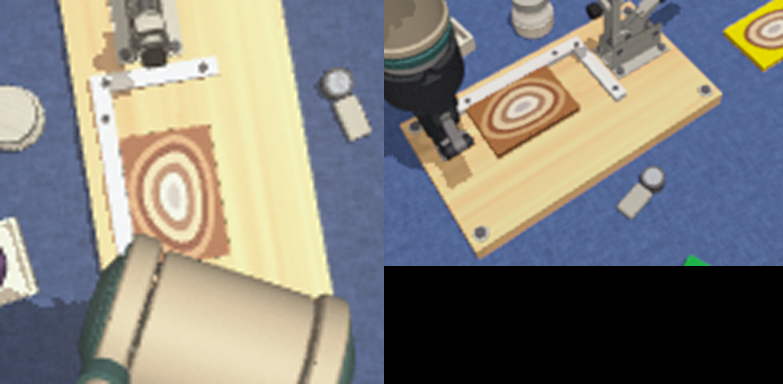

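The slab is flush on the side stop (left crop, left edge about (122,135) to (132,250)). Now pushing toward the fence.

```bash
python3 -m crank '[[[0.010,0.001,0],0,1],[[0.020,0.001,0],0,1],[[0.026,0.001,0],0,1],[[0.032,0.001,0],0,1],[[0.038,0.001,0],0,1],[[0.044,0.001,0],0,1],[[0.050,0.001,0],0,1],[[0.055,0.001,0],0,1]]'; python3 go.py; python3 -m crank '[[[0.002,0,0],0,1],[[0.004,0,0],0,1],[[0.006,0,0],0,1],[[0.006,0,0],0,1]]'; python3 go.py
```

```text
time: 6.1
ee_pos: [0.4154, -0.0371, 0.0216]
tcp_rot: [-3.132, -0.242, -0.002]
force: [-1.1, -0.1, -0.2]
opening: -0.0001
t 6.1 jig pos [0.1156 0.001  0.0216] F jig [ 1.07 -0.03 -0.2 ] open -0.0
yaw turn needed (tool z) -0.0003 tilt [ 1.5e-03  2.0e-04 -1.0e+00]
time: 6.5
ee_pos: [0.4197, -0.0362, 0.0216]
tcp_rot: [-3.132, -0.243, 0.002]
force: [-3.2, -1.9, 1.0]
opening: -0.0002
t 6.5 jig pos [0.1112 0.0008 0.0216] F jig [3.47 1.39 1.01] open -0.0
yaw turn needed (tool z) 0.0003 tilt [-1.e-03  1.e-04 -1.e+00]
```

```bash
python3 -m crank '[[[0.0015,0,0],0,1],[[0.003,0,0],0,1],[[0.003,0,0],0,1]]'; python3 go.py
```

```text
time: 6.8
ee_pos: [0.4198, -0.036, 0.0214]
tcp_rot: [-3.132, -0.245, 0.01]
force: [-7.7, -4.1, 6.0]
opening: 0.0
t 6.8 jig pos [0.1111 0.0006 0.0214] F jig [8.29 2.9  6.02] open 0.0
yaw turn needed (tool z) 0.0016 tilt [-6.5e-03 -4.0e-04 -1.0e+00]
```

Home on the fence at exactly x = 111 mm (11 mm half-finger). Re-seating against the side stop, in case it drifted.

```bash
python3 -m crank '[[[-0.012,0,0],0,1],[[-0.02,0.02,-0.04],0,1],[[0.0,0.06,-0.04],0,1],[[0.037,0.072,-0.04],0,1],[[0.037,0.072,-0.01],0,1],[[0.037,0.072,0],0,1],[[0.037,0.060,0],0,1],[[0.037,0.048,0],0,1]]'; python3 go.py "(.07,.0395,.022)"; python3 -m crank '[[[0,-0.004,0],0,1],[[0,-0.007,0],0,1],[[0,-0.0085,0],0,1],[[0,-0.0085,0],0,1]]'; python3 go.py "(.07,.0395,.022)"
```

```text
time: 7.6
ee_pos: [0.4658, -0.0763, 0.0216]
tcp_rot: [-3.131, -0.242, 0.002]
force: [-0.8, -0.6, -0.4]
opening: 0.0
t 7.6 jig pos [0.0718 0.0476 0.0216] F jig [ 0.88  0.49 -0.44] open 0.0
yaw turn needed (tool z) -0.0006 tilt [-1.3e-03  8.0e-04 -1.0e+00]
(.07,.0395,.022) tool shift [ 0.0018 -0.0081 -0.0004]
time: 8.0
ee_pos: [0.4662, -0.0691, 0.0222]
tcp_rot: [3.131, 0.244, 0.002]
force: [-0.6, -0.7, -1.1]
opening: -0.0
t 8.0 jig pos [0.0704 0.0404 0.0222] F jig [ 0.69  0.6  -1.12] open -0.0
yaw turn needed (tool z) 0.0009 tilt [ 1.3e-03 -6.0e-04 -1.0e+00]
(.07,.0395,.022) tool shift [ 0.0004 -0.0009  0.0002]
```

```bash
python3 -m crank '[[[0,-0.002,0],0,1],[[0,-0.0035,0],0,1],[[0,-0.0035,0],0,1]]'; python3 go.py
```

```text
time: 8.3
ee_pos: [0.4662, -0.0684, 0.0221]
tcp_rot: [3.127, 0.247, 0.002]
force: [-1.0, -8.8, 0.4]
opening: 0.0003
t 8.3 jig pos [0.0703 0.0398 0.0221] F jig [2.39 8.53 0.44] open 0.0
yaw turn needed (tool z) 0.0028 tilt [ 0.0017 -0.005  -1.    ]
```

Slab home on both faces. Retreat, rise, and go behind the handle.

```bash
python3 -m crank '[[[0,0.03,0],0,1],[[0,0.05,-0.03],0,1],[[0,0.05,-0.08],0,1],[[0,0.05,-0.13],0,1],[[0.0,0.05,-0.18],0,1],[[0.03,0.04,-0.21],0,1],[[0.08,0.03,-0.21],0,1],[[0.12,0.01,-0.21],0,1]]'; python3 -m crank '[[[0.04,-0.01,0],0,1],[[0.08,-0.03,0],0,1],[[0.12,-0.045,0],0,1],[[0.15,-0.045,0],0,1],[[0.155,-0.045,0],0,1],[[0.155,-0.045,0],0,1]]'; python3 go.py "(-.2,0,.23)" "(-.2,0,.095)"
python3 - <<'E'
from h import *
T,S=read_camera("top"),read_camera("side")
A=cv2.resize(T["img"][110:300,270:390],None,fx=3,fy=3,interpolation=cv2.INTER_CUBIC)
B=cv2.resize(S["img"][125:335,190:400],None,fx=2,fy=2,interpolation=cv2.INTER_CUBIC)
I=np.zeros((590,360+420,3),np.uint8);I[:A.shape[0],:360]=A;I[:B.shape[0],360:360+B.shape[1]]=B
cv2.imwrite("pics/c5.png",I[...,::-1])
E
```

```text
time: 9.1
ee_pos: [0.5881, -0.0578, 0.2337]
tcp_rot: [3.13, 0.239, 0.008]
force: [-0.2, -0.6, -0.5]
opening: -0.0001
time: 9.7
ee_pos: [0.7318, 0.0113, 0.2303]
tcp_rot: [-3.132, -0.243, 0.003]
force: [-0.1, -0.4, 0.4]
opening: -0.0002
t 9.7 jig pos [-0.2045  0.0019  0.2303] F jig [0.16 0.37 0.39] open -0.0
yaw turn needed (tool z) 0.0004 tilt [-0.002  0.    -1.   ]
(-.2,0,.23) tool shift [-0.0045 -0.0019  0.0003]
(-.2,0,.095) tool shift [-0.0042 -0.0018  0.1353]
```

View pics/c5.png

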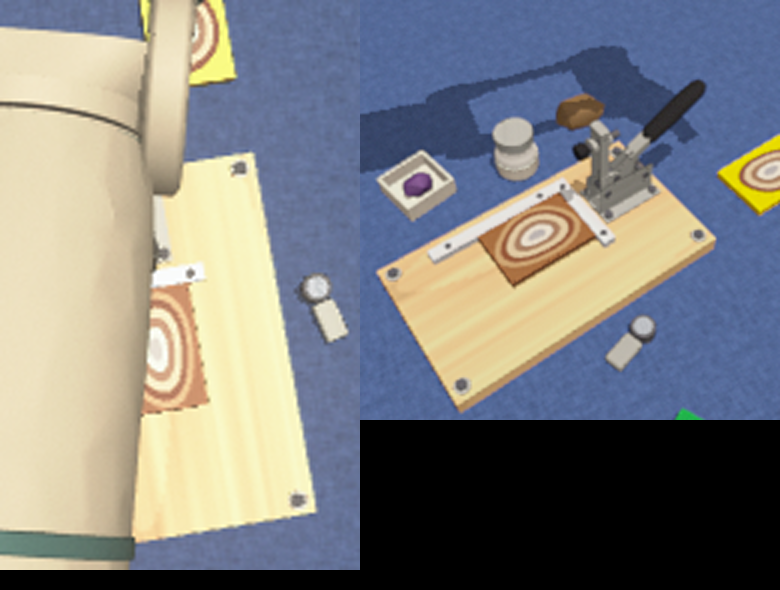

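The slab sits in the corner (right crop, touching the fence strip near (560-610,190-240)), and the handle is still open. Descending behind it.

```bash
python3 -m crank '[[[0,-0.002,0.04],0,1],[[0,-0.002,0.08],0,1],[[0,-0.002,0.12],0,1],[[0,-0.002,0.135],0,1],[[0,-0.002,0.135],0,1]]'; python3 -m crank '[[[-0.012,0,0],0,1],[[-0.022,0,0],0,1],[[-0.030,0,-0.008],0,1],[[-0.038,0,-0.017],0,1],[[-0.047,0,-0.027],0,1],[[-0.056,0,-0.036],0,1],[[-0.068,0,-0.045],0,1],[[-0.080,0,-0.053],0,1]]';  python3 go.py; python3 - <<'E'
from h import *
S=read_camera("side")
cv2.imwrite("pics/c6.png",cv2.resize(S["img"][100:300,200:420],None,fx=2.5,fy=2.5,interpolation=cv2.INTER_CUBIC)[...,::-1])
E
```

```text
time: 10.3
ee_pos: [0.7288, 0.0128, 0.0946]
tcp_rot: [-3.132, -0.242, 0.008]
force: [-0.1, 0.6, 0.5]
opening: 0.0001
time: 11.1
ee_pos: [0.6504, 0.0007, 0.1506]
tcp_rot: [3.132, 0.243, -0.002]
force: [-0.2, -0.9, -0.2]
opening: 0.0
t 11.1 jig pos [-1.224e-01 -1.000e-04  1.506e-01] F jig [ 0.29  0.89 -0.23] open 0.0
yaw turn needed (tool z) 0.0004 tilt [-1.5e-03 -4.0e-04 -1.0e+00]
```

View pics/c6.png

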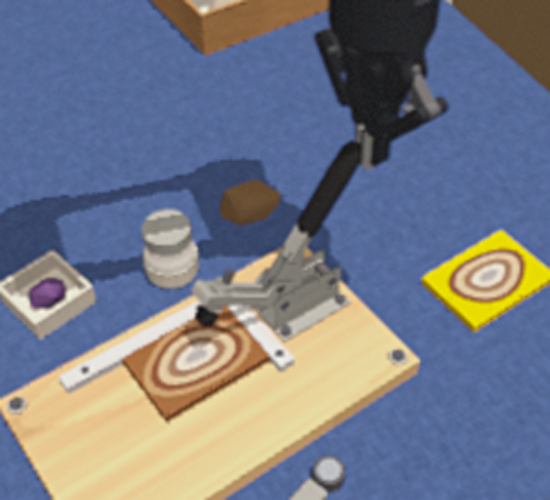

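The handle swings as it should, with finger contact at its end (360,150), and the bar is lowering. Continuing past dead centre.

```bash
python3 -m crank '[[[-0.012,0,-0.006],0,1],[[-0.024,0,-0.010],0,1],[[-0.036,0,-0.014],0,1],[[-0.046,0,-0.017],0,1],[[-0.054,0,-0.019],0,1],[[-0.062,0,-0.020],0,1],[[-0.070,0,-0.020],0,1],[[-0.076,0,-0.020],0,1]]';  python3 go.py; python3 -m crank '[[[-0.003,0,0],0,1],[[-0.006,0,0],0,1],[[-0.009,0,0],0,1],[[-0.012,0,0],0,1],[[-0.015,0,0],0,1],[[-0.018,0,0],0,1]]';  python3 go.py
```

```text
time: 11.95
ee_pos: [0.5781, -0.0109, 0.1703]
tcp_rot: [3.132, 0.243, 0.006]
force: [3.0, 1.0, 2.7]
opening: 0.0
t 11.95 jig pos [-4.910e-02  1.000e-04  1.703e-01] F jig [-3.1  -0.56  2.69] open 0.0
yaw turn needed (tool z) 0.0001 tilt [ 0.0036  0.     -1.    ]
time: 12.55
ee_pos: [0.558, -0.0136, 0.169]
tcp_rot: [-3.132, -0.243, 0.004]
force: [0.3, 0.5, -0.5]
opening: 0.0
t 12.55 jig pos [-0.0289 -0.0003  0.169 ] F jig [-0.32 -0.44 -0.47] open 0.0
yaw turn needed (tool z) 0.0003 tilt [-0.0027  0.     -1.    ]
```

Force has dropped to nil, so it snapped. Withdraw back and up, then look.

```bash
python3 -m crank '[[[0.03,0,0],0,1],[[0.07,0,0],0,1],[[0.10,0,-0.03],0,1],[[0.11,0,-0.08],0,1],[[0.11,0.04,-0.10],0,1],[[0.11,0.09,-0.10],0,1],[[0.11,0.14,-0.10],0,1],[[0.11,0.18,-0.10],0,1]]'; python3 -m crank '[[[0,0.05,0],0,1],[[0,0.08,0],0,1],[[0,0.08,0],0,1],[[0,0.08,0],0,1]]'; python3 - <<'E'
from go import *
import pickle
T,S=read_camera("top"),read_camera("side")
for n,c in(("T1",T),("S1",S)): pickle.dump(c,open(n+".pkl","wb"))
for n,p in dict(tip=(-.005,0,.199),foot=(.038,0,.028),c1=(0,-.035,.028),c2=(.1,-.035,.028),c3=(.1,.035,.028),c4=(0,.035,.028)).items():
    w=world(p);print(n,"top",proj(T,w).round(1),"crop",((proj(T,w)-[270,110])*3).round(),"side crop",((proj(S,w)-[190,125])*2+[360,0]).round())
A=cv2.resize(T["img"][110:300,270:390],None,fx=3,fy=3,interpolation=cv2.INTER_CUBIC)
B=cv2.resize(S["img"][125:335,190:400],None,fx=2,fy=2,interpolation=cv2.INTER_CUBIC)
I=np.zeros((590,360+420,3),np.uint8);I[:A.shape[0],:360]=A;I[:B.shape[0],360:360+B.shape[1]]=B
cv2.imwrite("pics/c7.png",I[...,::-1])
E
```

```text
time: 13.35
ee_pos: [0.6953, -0.177, 0.2693]
tcp_rot: [3.132, 0.242, -0.002]
force: [0.1, -0.1, -0.3]
opening: -0.0002
time: 13.75
ee_pos: [0.7074, -0.254, 0.2684]
tcp_rot: [-3.13, -0.241, 0.003]
force: [-0.3, -0.1, 0.4]
opening: -0.0001
tip top [318.7 194.9] crop [146. 255.] side crop [574.  91.]
foot top [321.1 221.3] crop [153. 334.] side crop [547. 229.]
c1 top [304.5 208.3] crop [103. 295.] side crop [559. 191.]
c2 top [310.9 248.9] crop [123. 417.] side crop [477. 236.]
c3 top [339.4 244.3] crop [208. 403.] side crop [512. 283.]
c4 top [332.7 203.8] crop [188. 281.] side crop [597. 234.]
```

View pics/c7.png

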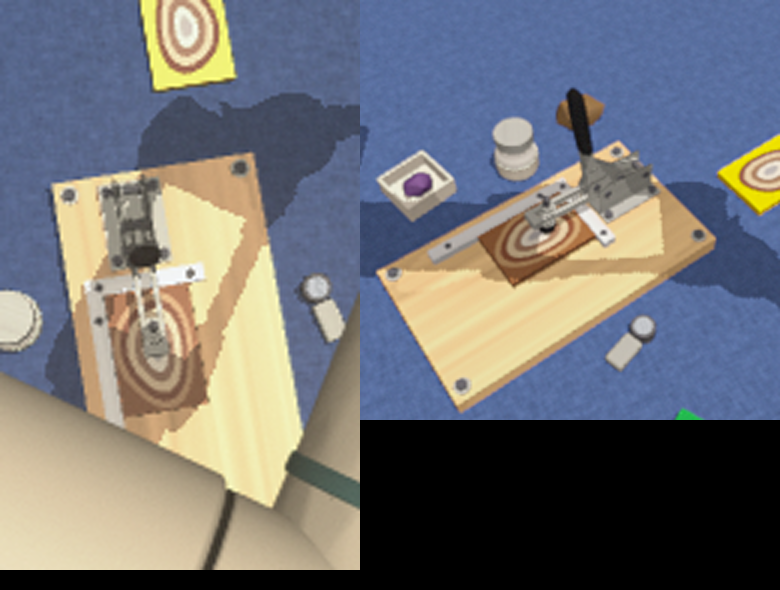

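Handle tip at (575,92) in the side crop, against (574,91) predicted for locked. The foot is on the slab at (547,225), and the slab corners match home at (208,403) top and (512,283) side. The bystanders in view (jar, box, stone, loupe) have not moved.

```bash
python3 -c "
from cell import order
print(order.sign_off())"
```

```text
the job is handed in; nothing more can be done
None
```

The agate slab is home in the corner, the toggle clamp is locked on it, and I handed the job in at about 14 s of the 72 s allowed.

**Slab:** I only pushed it, with the fingers shut: first to the side stop, then to the fence, then against the side stop again. Contact was firm each time, at 10.7, 8.3 and 8.5 N. At the fence the finger stopped at x = 111.1 mm, against 111 mm expected for home.

**Clamp:** I pushed the handle over from behind, with about 4 N showing at the one reading before dead centre. The force then fell to nil as it snapped over, and I took the hand away.

**Last checks:**
- **Handle:** the tip is within about 1 pixel of its predicted locked place in the side view.
- **Foot and slab:** the foot is on the slab, and the slab's visible free-end corner matches the home position in both views.
- **Bystanders:** the jar, box, stone and loupe look unmoved by eye; I did not measure them.
- **Hand:** it is clear of everything, with no force on it.

**What disagreed:**
- My first slab colour mask failed. I took the slab's starting position from the side view alone, so the two views did not check each other.
- Triangulated board corner heights came out at 16 to 22 mm, against 18 mm in the text.
- The fingers turned out thinner at the tips than I assumed, so I found the side stop by force instead of by calculation.

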